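# Set the slicer's tub leg to the clip and cam it tight

## Task

Get the cabbage slicer ready for the tub: first turn the turnbutton on its front rim square across the edge of the slatted lid so the lid is secured. Then draw the spring-loaded side leg out until its pointer lines up with the clip on the gauge rail, and while holding it there squeeze the small cam lever fully closed against the leg (not before). Finish still holding the leg there with the lever squeezed shut, and leave the other things on the table where they are.

Things in the scene. Friction and masses are not known exactly. Their poses are not given: they have to be found in the camera images.
- slicer: Low wooden block 180 (x) x 260 (y) x 52 mm high, fixed. Origin: centre of its underside, on the table. Its +x points away from the robot within 0.25 rad. Front rim: a strip 24 mm wide along y at x = -78 mm, top at 62 mm. From its -y side come the leg (centre line at x = +20 mm) and the gauge rail (x = -67 mm, 14 mm wide, top at 18 mm, to y = -398 mm).
- lid (a joint): Slatted lid lying flush on the slicer, hinged along its far edge; top at 62 mm; 0 = shut, grows as it lifts. It starts shut and stays so unless lifted.
- turnbutton (a joint): Steel turnbutton on the front rim, on a vertical pivot at its middle. 0 = bar along the slicer's y axis (lid free); grows counter-clockwise seen from above; 1.571 = along the slicer's x axis, square across the lid's edge (secured), at a stop. Starts at 0.15 to 0.5, stays where it is left; turning it takes about 0.04 N m.
- turnbutton_grip (a point): Point on the turnbutton's pivot axis, mid-height of its fin, 84 mm above the table; its y axis runs along the fin. The turnbutton is a flat bar 56 x 14 x 6 mm (top 69 mm above the table) with an upright fin along it, 36 long x 10 thick x 30 mm high (top 99 mm above the table).
- leg: Sliding leg, axes as the slicer's: aluminium bar 18 wide (x), 14 to 46 mm above the table, ending in a cross plate 100 (x) x 10 (y) mm, 4 to 52 mm above the table. Origin: bar's centre line, at the plate's inner face (towards the slicer), table height; at the start at (20, -215, 0) mm in the slicer's frame. Slides out along -y up to 150 mm; a spring draws it in with 4 to 5.5 N.
- lever (a joint): Steel cam lever on the leg's +x side, on a vertical pivot 46 mm from the plate's inner face; 8 thick, 44 long, 20 to 44 mm above the table. 0 = closed, flat along the bar: bar and lever are then 26 mm wide, from 9 mm (-x side) to 17 mm (+x side) off the bar's centre line. Grows as it opens, to 0.47; starts at 0.36 to 0.46, stays where it is left.
- lever_tip (a point): Free end of the cam lever, next to the cross plate, 32 mm above the table; open, it stands up to 37 mm off the bar's centre line. Pushing it takes about 2 N. A pinch across the bar just behind the plate closes it: one finger on the bar's bare -x side, the other on the lever.
- pointer (a point): Tip of the leg's pointer, a thin steel finger 4 mm wide on the -x end of the cross plate; 71 mm in -x and 5 mm in -y from the leg's origin, 25 mm above the table. The leg can be drawn out by two fingers astride the bar pushing on the plate's inner face (41 mm of it each side). Let go, it slides back in, even with the lever closed.
- clip: Steel clip on the gauge rail, 22 (x) x 10 (y) x 32 mm high, with a small round boss on top, fixed; axes as the slicer's. Origin at its middle, at table height. The leg is at length when the pointer has the clip's y in this frame (pointer within the clip's 10 mm width): 50 to 110 mm out from the start.
- cabbage_a: Whole cabbage, 170 mm across, 145 mm high, loose; origin under its middle. Leave alone.
- cabbage_b: Whole cabbage, 160 mm across, 135 mm high, loose; origin under its middle. Leave alone.
- cabbage_half: Half cabbage, flat side down, 156 mm across, 70 mm high, loose; origin under its middle. Leave alone.
- salt_jar: Glass jar, 60 mm across, 85 mm high, loose, beyond the slicer; origin under its middle. Leave alone.
- ramekin: White ceramic dish, 72 mm across, 40 mm high, loose, beyond the leg; origin under its middle. Leave alone.
- bowl: Steel bowl, 140 mm across, 60 mm high, loose; origin under its middle. Leave alone.
- spoon: Spoon lying between slicer and robot, loose. Leave alone.
- brush: Brush lying behind the slicer, loose. Leave alone.

How it is judged:
On the way, in this order (a step that is already met when the one before it is completed fails the run):
1. the turnbutton is turned across the shut lid (value of joint turnbutton above 1.35 rad and value of joint lid below 0.05 rad), for 0.2 s.
2. the hand holds the leg out at the clip, the cam lever still open (y of pointer in the frame of clip between -0.006 and 0.006 m and contact force between the fingers and leg above 1 N and value of joint lever above 0.15 rad), for 0.2 s.
At the end, for the whole second after the job is handed in: Turnbutton above 1.35 rad (within 12 degrees of square), lid below 0.05 rad, leg pointer within 6 mm of the clip's middle along the rail, cam lever below 0.06 rad, fingers still holding the leg and its lever with more than 8 N, leg at rest (below 10 mm/s) (all of step 1 and y of pointer in the frame of clip between -0.006 and 0.006 m and value of joint lever below 0.06 rad and contact force between the fingers and leg above 8 N and linear speed of leg below 0.01 m/s); the arm keeps its last pose, push and grip.
It fails at once if the cam lever was closed away from the clip (value of joint lever below 0.12 rad and (y of pointer in the frame of clip above 0.01 m or y of pointer in the frame of clip below -0.01 m)).
It fails at once if something else on the table was disturbed (distance of any of cabbage_a, cabbage_b, cabbage_half, salt_jar, ramekin, bowl, spoon, brush from where it was at the start of the episode above 0.03 m).
It also fails if it takes over 45 s, if anything falls off the work surface, if the arm or the gripper's body presses on something with over 40 N, if the wrist force passes 120 N, or if a joint passes its speed limit or range.

## Robot

A 6-joint arm with a two-finger parallel gripper is mounted at the origin on the work surface. World frame = base frame: x ahead of the robot, y to its left, z up, the work surface at z = 0. Lengths are in m, angles in rad, forces in N, time in s.
With the tool pointing down it reaches from about 0.4 to 0.825 m from the base axis. Payload 7 kg.
Tool frame: the origin (TCP) lies at the very end of the fingers, on their centre line; the grasp point (between the pads) lies 19 mm behind it; x points along the fingers, y is the direction in which the jaws open and shut, and the axes are right-handed (so a half turn about x gives the same grasp; the last joint's range is limited). The gripper opens to 88 mm and grips with 3 to 60 N. Pads are 19 mm wide; open, the fingers measure 130 mm over their backs; the gripper's body (78 mm by 193 mm) begins 47 mm behind the grasp point.
Start: joints at [-0.849, 0.359, 0.012, 0, -1.224, -0.288], TCP at [0.284, -0.612, 0.205] pointing down, gripper open.
Joint ranges: [-3.07, 3.07], [-1.43, 2.12], [-1.02, 1.25], [-3.03, 1.67], [-3.05, -0], [-3.03, 3.03]. Speed limits (rad/s): [2.39, 2.39, 3.01, 3.14, 3.14, 3.14].

## Interface

Orientations are given as [roll, pitch, yaw] about the fixed x, y, z axes, in that order (R = Rz(yaw) Ry(pitch) Rx(roll)).
In Python, from station import arm, cams gives the robot as it stands. The module is installed in compiled form; this text tells all that it offers.
- The arm moves only by the tool carry_out, never from a script. Its argument "deltas" is a list of rows, each a list of 6 numbers: the shift along the tool's x, y, z in units of 0.04 m (1.0 is 0.04 m), then the turn, a rotation vector about the tool's x, y, z in units of 4 degrees (1.0 is 4 degrees). In form: [[tx, ty, tz, ax, ay, az], ...]. A call has 1 to 5 rows; each row shifts and turns the pose as measured when the row begins, along the tool's axes as they then stand; what a row does not reach is not made up. A row lasts 1/10 s, in which the tool goes at most 50 mm and 8.59 degrees, less where a joint would pass 70% of its speed; a pose out of reach is approached as far as the arm can. A call with a number of a shift or a turn outside -1 to 1 is refused whole. A call with a gripper value outside its range is refused whole. "hand" is the closure, from 0 (fully open) to 1 (shut), set as the call begins (left out, the last holds). The fingers move at their own pace and stop on an object; "newtons" is the grip in N (left out, the last holds). Time passes only in rows, so rows that do not move let the fingers close. It gives the time, the measured TCP pose, the force and the opening at its end, in the units of the state.
- arm.get_state(): the state, without advancing time (a new reading comes with each control period).
- cams.grab_frame(name): name is "scene" or "top" or "wrist"; returns a dict with "pixels" (384x512x3 uint8, red, green, blue), "fx", "fy", "cx", "cy" (pixels), "T" (4x4, takes a point from camera to world coordinates); the wrist camera has in their place "hand_eye" (4x4, takes a point from camera to tool coordinates, whose origin is the TCP and whose axes are the tool frame's). Camera axes: x right, y up, looking along -z (the intrinsics and any distortion apply to the point x, -y, -z); pixel columns grow to the right and rows downward; lengths in m; the calibration is good to about 2 mm. A picture is of the moment at which its call begins: read the wrist's pose just before it. There is no depth.
- arm.job_done(): hands the job in, once; it reports no verdict.
The state is a dict: "t": time; "q": joint angles; "qd": joint speeds; "joint_efforts": joint torques, N m; "eef_pos": TCP position; "ee_rot": TCP orientation; "force": force on the tool from outside, world axes, zero at the start; "moment": the same for the moment, N m; "width": finger opening in m.
Only numpy, scipy, OpenCV 4.12 (cv2) and the standard library are available. Lean on these libraries where they do the work, as an engineer would, in place of code of your own. Each camera call takes 0.05 s, during which the arm holds its last target.

## Working session

There is one attempt and no reset: what is moved stays moved. The work goes in short steps, Python scripts to look and compute and a tool call to move; the robot and the scene stay as the last step left them, time stands still between calls to the robot, and variables do not carry over. Pictures are saved under pics/ and viewed, and the job is handed in when it is done.

Besides the shell and the picture viewer there is one more tool, called after ">>>" as name([rows], argument=value, ...), one row to a line, values as JSON. carry_out: Moves the arm, as the interface text tells. Shifts and turns lie within -1 to 1; 1 stands for 0.04 m of shift or 4 degrees of turn. Its arguments: {"type":"object","properties":{"deltas":{"type":"array","items":{"type":"array","items":{"type":"number","minimum":-1,"maximum":1}}},"hand":{"type":"number"},"newtons":{"type":"number"}},"required":["deltas"]}

```bash
mkdir -p pics
cat > h.py <<'E'
from station import arm, cams
import numpy as np, cv2
from scipy.spatial.transform import Rotation as Rn
def grab(n):
    s=arm.get_state(); f=cams.grab_frame(n); 
    if 'T' in f: T=np.array(f['T'])
    else:
        W=np.eye(4); W[:3,:3]=Rn.from_euler('xyz',s['ee_rot']).as_matrix(); W[:3,3]=s['eef_pos']; T=W@np.array(f['hand_eye'])
    f['T']=T; return f
def ray(f,u,v,z):
    d=np.array([(u-f['cx'])/f['fx'],-(v-f['cy'])/f['fy'],-1.]); d=f['T'][:3,:3]@d; o=f['T'][:3,3]
    return o+d*(z-o[2])/d[2]
def proj(f,P):
    p=np.linalg.inv(f['T'])@np.r_[P,1]; return f['cx']+f['fx']*p[0]/-p[2], f['cy']-f['fy']*p[1]/-p[2]
def save(f,name,box=None,k=1):
    im=np.array(f['pixels'])[:,:,::-1]
    if box: u0,v0,u1,v1=box; im=im[v0:v1,u0:u1]
    im=cv2.resize(im,None,fx=k,fy=k,interpolation=cv2.INTER_CUBIC); cv2.imwrite('pics/'+name,im)
E
python3 - <<'E'
from h import *
import pickle
print(arm.get_state())
for n in ['top','scene','wrist']:
    f=grab(n); print(n,{k:np.round(v,3).tolist() for k,v in f.items() if k!='pixels'}); save(f,n+'0.png',None,1.5); pickle.dump(f,open(n+'0.pkl','wb'))
E
```

```text
{'t': 0.0, 'q': array([-8.48911567e-01,  3.59341871e-01,  1.10663012e-02, -3.75362124e-04,
       -1.22409354e+00, -2.88106486e-01]), 'qd': array([-0.00018119, -0.00074316, -0.00126995, -0.00084518, -0.00015043,
        0.00121355]), 'joint_efforts': array([-3.81267630e-03, -5.82720208e+01,  2.93064433e+01,  6.99727759e+00,
        7.08467487e-03, -1.87278019e-04]), 'eef_pos': array([ 0.28346909, -0.6120154 ,  0.20445052]), 'ee_rot': array([1.6382268 , 1.56918443, 2.07187725]), 'force': array([-0.78033833,  0.0827915 ,  0.62538015]), 'moment': array([0.00204132, 0.02962755, 0.01458372]), 'width': 0.08791256032241745}
top {'fx': 426.824, 'fy': 426.824, 'cx': 265.225, 'cy': 198.04, 'T': [[0.009, 0.997, -0.079, 0.45], [-1.0, 0.01, 0.014, 0.019], [0.015, 0.078, 0.997, 1.527], [0.0, 0.0, 0.0, 1.0]]}
scene {'fx': 380.473, 'fy': 380.473, 'cx': 248.51, 'cy': 196.631, 'T': [[0.489, -0.665, 0.565, 1.211], [0.872, 0.37, -0.32, -0.332], [0.004, 0.649, 0.761, 0.928], [0.0, 0.0, 0.0, 1.0]]}
wrist {'fx': 289.235, 'fy': 289.235, 'cx': 252.754, 'cy': 190.215, 'hand_eye': [[-0.0, 0.287, -0.958, -0.179], [1.0, -0.0, -0.0, -0.0], [-0.0, -0.958, -0.287, -0.079], [0.0, 0.0, 0.0, 1.0]], 'T': [[-0.42, -0.869, -0.26, 0.212], [0.907, -0.402, -0.122, -0.646], [0.002, -0.287, 0.958, 0.384], [0.0, 0.0, 0.0, 1.0]]}
```

View pics/top0.png

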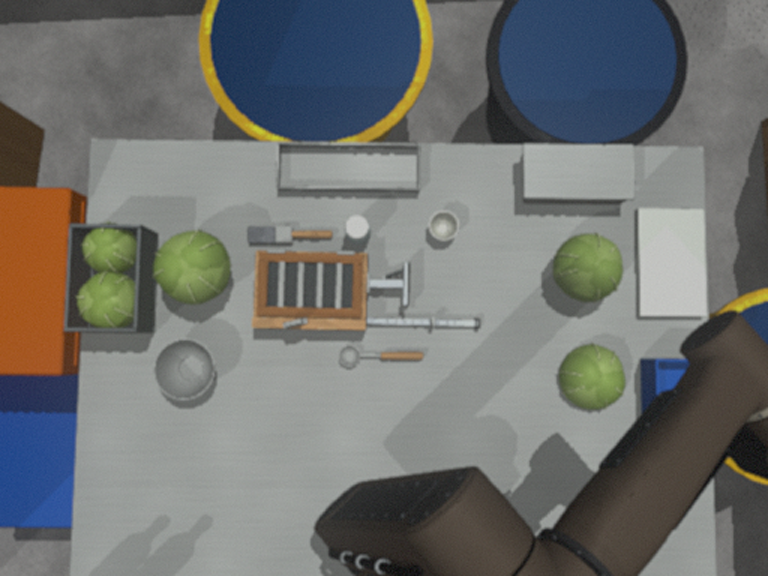

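View pics/scene0.png

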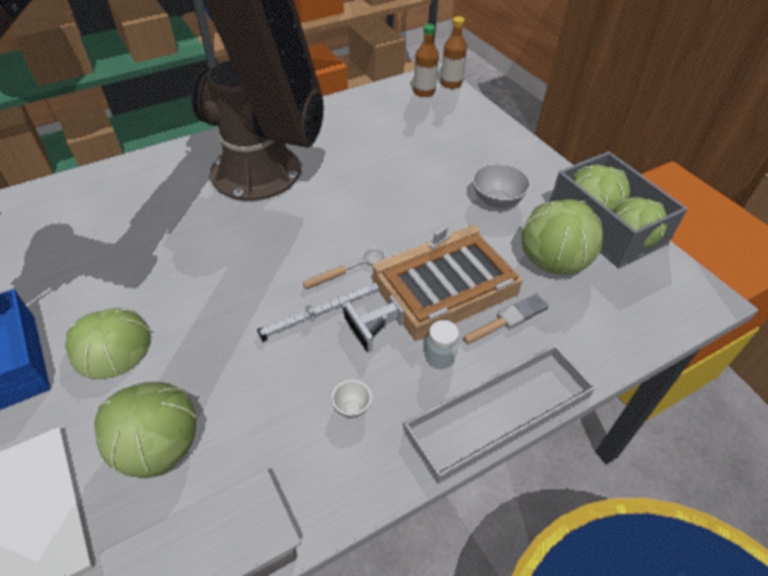

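View pics/wrist0.png

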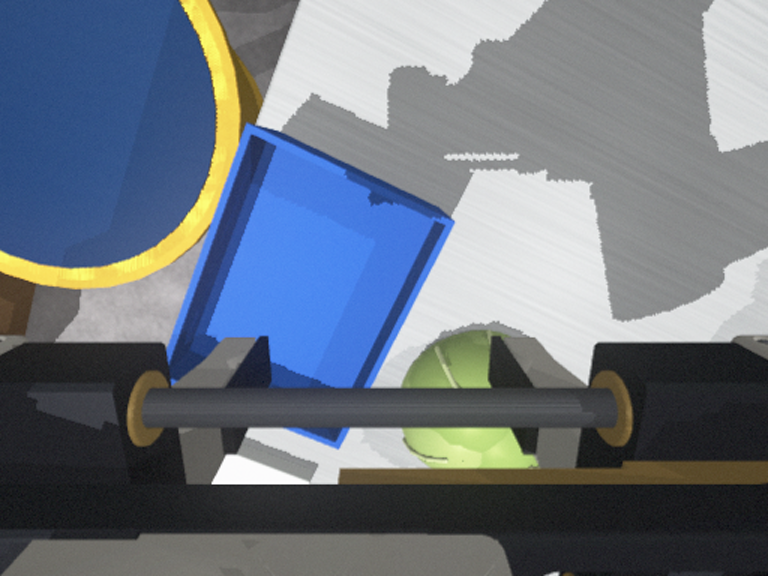

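The overview shows the slicer at about (310,290) in the 1.5x top picture, with the turnbutton at (294,323), the leg plate at (407,285) and the clip at (431,323). I'll enlarge these areas next.

Run:
```python
from h import *
import pickle
f=pickle.load(open('top0.pkl','rb')); save(f,'t1.png',(160,160,330,245),4.7)
f=pickle.load(open('scene0.pkl','rb')); save(f,'s1.png',(165,145,355,240),4.2)
```

```text
(no output)
```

View pics/t1.png

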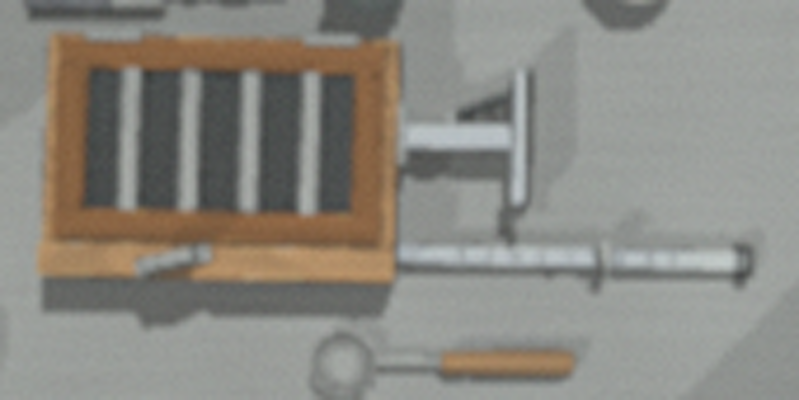

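View pics/s1.png

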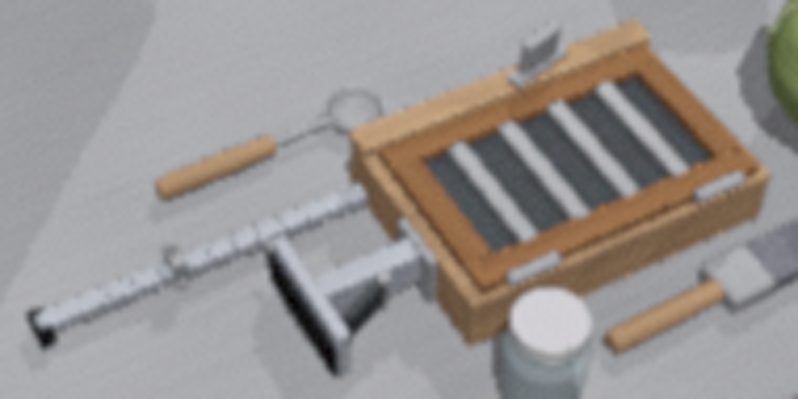

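Run:
```python
from h import *
import pickle
f=pickle.load(open('top0.pkl','rb'))
def w(u,v,z): return np.round(ray(f,160+u/4.7,160+v/4.7,z),4)
for n,u,v,z in [('FL',39,275,.062),('FR',391,282,.062),('BL',54,36,.062),('BR',398,43,.062),('railend',748,263,.018),('clip',601,261,.032),('fin a',140,268,.099),('fin b',208,250,.099),('fin c',174,257,.099),('plate top far',523,68,.052),('plate near',518,206,.052),('ptr',506,238,.025),('lever tip',500,98,.044),('ramekin',625,0,.04),('spoon',575,362,.01),('spoonbowl',342,400,.01)]:
    print(n,w(u,v,z))
```

```text
FL [0.4918 0.3288 0.062 ]
FR [0.4891 0.0729 0.062 ]
BL [0.6672 0.3224 0.062 ]
BR [0.6648 0.07   0.062 ]
railend [ 0.507  -0.1941  0.018 ]
clip [ 0.5069 -0.0823  0.032 ]
fin a [0.4964 0.2496 0.099 ]
fin b [0.5096 0.2017 0.099 ]
fin c [0.5044 0.2257 0.099 ]
plate top far [ 0.6486 -0.0224  0.052 ]
plate near [ 0.5461 -0.0195  0.052 ]
ptr [ 0.5238 -0.0114  0.025 ]
lever tip [ 0.627  -0.0057  0.044 ]
ramekin [ 0.7024 -0.0989  0.04  ]
spoon [ 0.4315 -0.0645  0.01  ]
spoonbowl [0.4016 0.1105 0.01  ]
```

```bash
cat >> h.py <<'E'
def plan(pos,jawang=None,jawflip=False):
    """moves for tool-down at world pos with tool y at world angle jawang"""
    s=arm.get_state(); R=Rn.from_euler('xyz',s['ee_rot']).as_matrix(); p=s['eef_pos']
    y=R[:,1]; cur=np.arctan2(y[1],y[0])
    if jawang is None: jawang=cur
    Y=np.array([np.cos(jawang),np.sin(jawang),0]); X=np.array([0,0,-1.]); Rt=np.c_[X,Y,np.cross(X,Y)]
    rv=Rn.from_matrix(R.T@Rt).as_rotvec(degrees=True)
    print('t',round(s['t'],2),'pos',p.round(4),'jaw ang',round(cur,3),'w',round(s['width'],4),'F',np.round(s['force'],1),'q6',round(s['q'][5],2))
    d=np.array(pos)-p
    print('world d',d.round(4),'tool shift units now',(R.T@d/.04).round(2),'in target frame',(Rt.T@d/.04).round(2),'turn units',(rv/4).round(2))
E
python3 - <<'E'
from h import *
plan([.504,.226,.2],.26); plan([.504,.226,.2],.26-np.pi)
import pickle
f=pickle.load(open('top0.pkl','rb'))
for u,v in [(238,150)]: print(ray(f,u,v,.085))
E
```

```text
t 0.15 pos [ 0.2835 -0.6121  0.2046] jaw ang 2.005 w 0.0877 F [-0.7  0.7 -0.5] q6 -0.29
world d [ 0.2205  0.8381 -0.0046] tool shift units now [ 0.13 16.7  13.81] in target frame [  0.12  10.71 -18.83] turn units [ 2.499e+01 -2.000e-02 -1.000e-02]
t 0.15 pos [ 0.2835 -0.6121  0.2046] jaw ang 2.005 w 0.0877 F [-0.7  0.7 -0.5] q6 -0.29
world d [ 0.2205  0.8381 -0.0046] tool shift units now [ 0.13 16.7  13.81] in target frame [  0.12 -10.71  18.83] turn units [-2.001e+01  1.000e-02 -2.000e-02]
[0.72711873 0.09279781 0.085     ]
```

>>> carry_out([
  [-0.2, 0.75, 0.95, 0, 0, 0],
  [-0.2, 0.75, 0.95, 0, 0, 0],
  [0, 0.75, 0.95, 0, 0, 0],
  [0, 0.75, 0.95, 0, 0, 0],
  [0, 0.75, 0.95, 0, 0, 0],
])

```text
t: 0.65
eef_pos: [0.3927, -0.3937, 0.2172]
ee_rot: [1.981, 1.564, 2.405]
force: [1.1, -0.9, -0.2]
width: 0.0879
```

>>> carry_out([
  [0, 0.85, 0.85, -1, 0, 0],
  [0, 0.85, 0.85, -1, 0, 0],
  [0, 0.8, 0.9, -1, 0, 0],
  [0, 0.75, 0.95, -1, 0, 0],
  [0, 0.7, 1, -1, 0, 0],
])

```text
t: 1.15
eef_pos: [0.4624, -0.1538, 0.2175]
ee_rot: [1.573, 1.564, 2.358]
force: [2.0, -0.7, -0.2]
width: 0.0876
```

```bash
python3 -c "
from h import *
plan([.504,.226,.2],.26-np.pi)"
```

```text
t 1.15 pos [ 0.4624 -0.1538  0.2175] jaw ang 2.356 w 0.0876 F [ 2.  -0.7 -0.2] q6 -0.86
world d [ 0.0416  0.3798 -0.0175] tool shift units now [0.48 5.98 7.45] in target frame [ 0.44 -3.45  8.91] turn units [-14.98   0.05  -0.09]
```

```bash
python3 -c "
from h import *
f=grab('wrist'); save(f,'w1.png',None,1.5)
import pickle; pickle.dump(f,open('w1.pkl','wb'))"
```

```text
(no output)
```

View pics/w1.png

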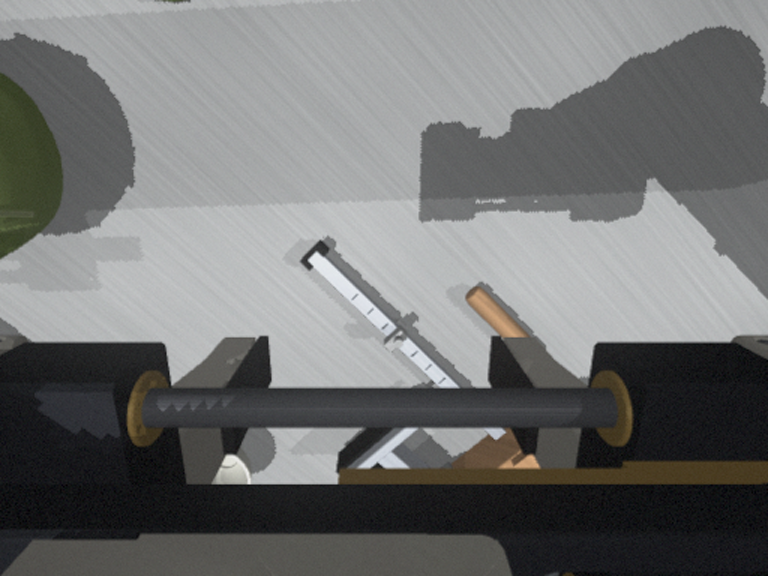

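```bash
python3 -c "
from h import *
import pickle; f=pickle.load(open('w1.pkl','rb'))
s=arm.get_state()
print('tcp px',np.array(proj(f,s['eef_pos']))*1.5)
for n,u,v,z in [('boss',397,334,.032),('railend',317,255,.018),('rail2',450,380,.018)]: print(n,ray(f,u/1.5,v/1.5,z).round(4))
save(f,'w1c.png',(180,140,350,240),4.7)"
```

```text
tcp px [383.70463112 350.01145732]
boss [ 0.5038 -0.0872  0.032 ]
railend [ 0.5046 -0.1875  0.018 ]
rail2 [ 0.505  -0.0111  0.018 ]
```

View pics/w1c.png

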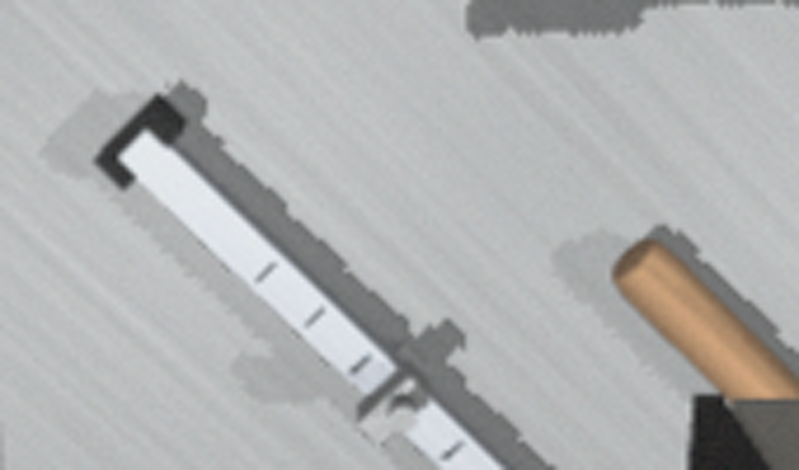

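>>> carry_out([
  [0, 0.7, 0.75, -1, 0, 0],
  [0, 0.6, 0.8, -1, 0, 0],
  [0, 0.5, 0.9, -1, 0, 0],
  [0, 0.4, 0.95, -1, 0, 0],
  [0, 0.35, 1, -1, 0, 0],
])

```text
t: 1.7
eef_pos: [0.4852, 0.0625, 0.2191]
ee_rot: [0.846, 1.563, 2.0]
force: [1.1, 0.1, -0.7]
width: 0.0875
```

>>> carry_out([
  [0, 0.25, 1, -1, 0, 0],
  [0, 0.15, 1, -1, 0, 0],
  [0, 0, 1, -1, 0, 0],
  [0, 0, 0.9, -1, 0, 0],
  [0, 0, 0, -1, 0, 0],
])

```text
t: 2.2
eef_pos: [0.5178, 0.2275, 0.2194]
ee_rot: [0.471, 1.563, 1.993]
force: [-1.3, -0.5, 0.7]
width: 0.0877
```

>>> carry_out([
  [0, 0, 0, -1, 0, 0],
  [0, 0, 0, -1, 0, 0],
  [0, 0, 0, -1, 0, 0],
  [0, 0, 0, -1, 0, 0],
  [0, 0, 0, -1, 0, 0],
])

```text
t: 2.7
eef_pos: [0.5168, 0.2292, 0.217]
ee_rot: [0.666, 1.562, 2.554]
force: [-0.4, 0.6, -0.7]
width: 0.0876
```

```bash
python3 -c "
from h import *
plan([.504,.226,.2],.26-np.pi)
f=grab('wrist'); save(f,'w2.png',None,1.5)
import pickle; pickle.dump(f,open('w2.pkl','wb'))"
```

```text
t 2.7 pos [0.5168 0.2292 0.217 ] jaw ang -2.824 w 0.0876 F [-0.4  0.6 -0.7] q6 -0.44
world d [-0.0128 -0.0032 -0.017 ] tool shift units now [0.43 0.33 0.02] in target frame [0.42 0.33 0.01] turn units [ 0.83  0.09 -0.08]
```

View pics/w2.png

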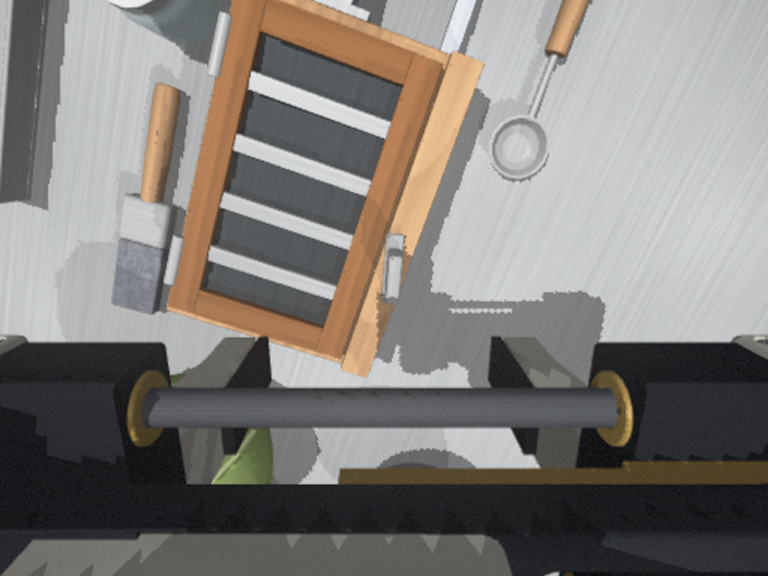

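```bash
python3 -c "
from h import *
import pickle; f=pickle.load(open('w2.pkl','rb'))
save(f,'w2c.png',(220,130,300,220),7)
save(f,'w2d.png',(210,0,340,60),6)"
```

```text
(no output)
```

View pics/w2c.png

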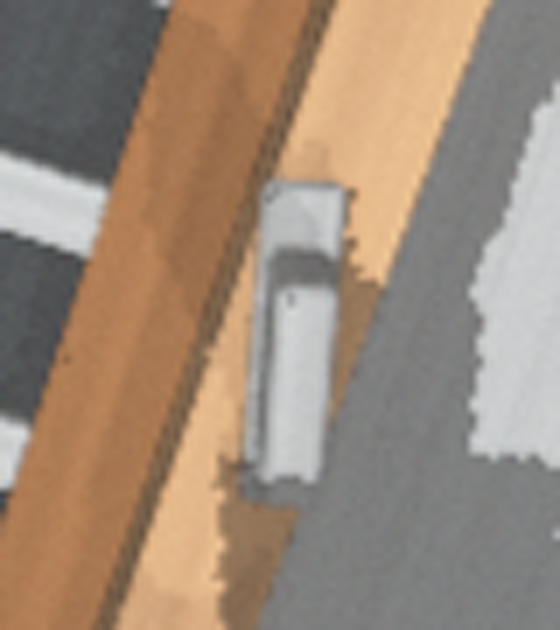

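View pics/w2d.png

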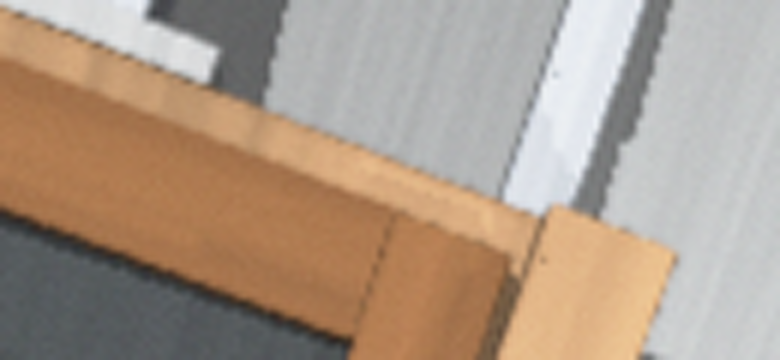

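```bash
python3 -c "
from h import *
import pickle; f=pickle.load(open('w2.pkl','rb'))
r=lambda u,v,z: ray(f,220+u/7,130+v/7,z)
a=(r(274,285,.099)+r(338,287,.099))/2; b=(r(262,478,.099)+r(322,480,.099))/2
print('fin ends',a,b,'mid',(a+b)/2,'len',np.linalg.norm(a-b),'ang from y',np.arctan2(-(b-a)[0],(b-a)[1]))
r2=lambda u,v: ray(f,u/1.5,v/1.5,.062)
c=[r2(482,62),r2(450,55),r2(342,370),r2(367,377)]
for x in c: print(x.round(4))
for i,j in((0,3),(1,2)):
  d=c[j]-c[i]; print('yaw',np.arctan2(-d[0],d[1]),np.linalg.norm(d))
yaw=np.mean([np.arctan2(-(c[3]-c[0])[0],(c[3]-c[0])[1]),np.arctan2(-(c[2]-c[1])[0],(c[2]-c[1])[1])])
xh=np.array([np.cos(yaw),np.sin(yaw),0]); m=sum(c)/4; print('centre',m+.078*xh)
"
```

```text
fin ends [0.50702695 0.21592983 0.099     ] [0.49920592 0.24553884 0.099     ] mid [0.50311643 0.23073434 0.099     ] len 0.030624526377661773 ang from y 0.25824512141210704
[0.4904 0.0739 0.062 ]
[0.5131 0.0768 0.062 ]
[0.5141 0.3322 0.062 ]
[0.4918 0.332  0.062 ]
yaw -0.005293772770017405 0.25805213250423437
yaw -0.003961082230344921 0.2554130654235967
centre [0.58033708 0.2033828  0.062     ]
```

```bash
python3 -c "
from h import *
plan([.503,.229,.12],.258-np.pi)"
```

```text
t 2.75 pos [0.5168 0.2292 0.2169] jaw ang -2.82 w 0.0876 F [-0.4  0.2  0.4] q6 -0.43
world d [-0.0138 -0.0002 -0.0969] tool shift units now [2.43 0.32 0.09] in target frame [2.42 0.34 0.08] turn units [ 0.92  0.09 -0.08]
```

>>> carry_out([
  [0.6, 0.34, 0.08, 0.9, 0.09, -0.08],
  [0.9, 0, 0, 0, 0, 0],
  [0.9, 0, 0, 0, 0, 0],
  [0, 0, 0, 0, 0, 0],
])

```text
t: 3.15
eef_pos: [0.5031, 0.2281, 0.1196]
ee_rot: [-1.159, 1.567, 0.662]
force: [-0.1, 0.1, -0.7]
width: 0.0879
```

```bash
python3 -c "
from h import *
plan([.503,.229,.074],.258-np.pi)
f=grab('wrist'); save(f,'w3.png',(160,150,340,280),4.4)
import pickle; pickle.dump(f,open('w3.pkl','wb'))"
```

```text
t 3.15 pos [0.5031 0.2281 0.1196] jaw ang -2.891 w 0.0879 F [-0.1  0.1 -0.7] q6 -0.53
world d [-0.0001  0.0009 -0.0456] tool shift units now [1.14 0.   0.02] in target frame [ 1.14 -0.    0.02] turn units [-0.1   0.02  0.05]
```

View pics/w3.png

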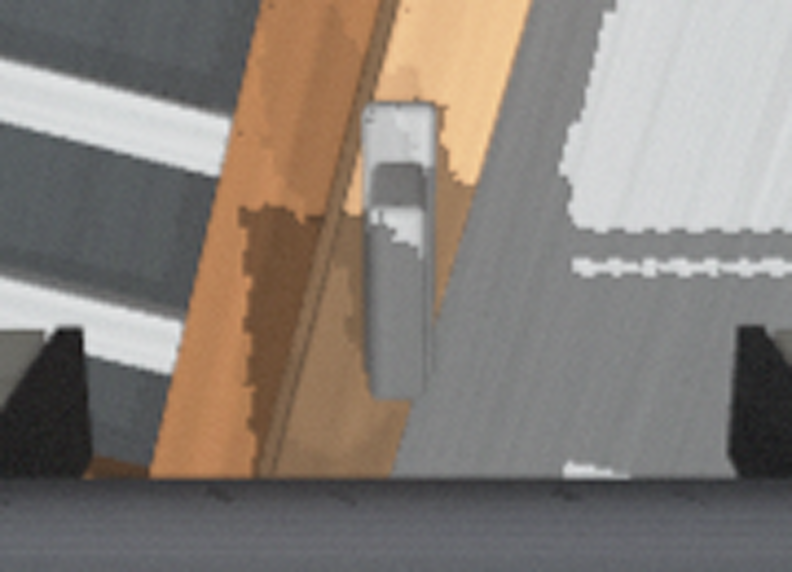

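```bash
python3 -c "
from h import *
import pickle; f=pickle.load(open('w3.pkl','rb'))
r=lambda u,v,z: ray(f,160+u/4.4,150+v/4.4,z)
a=r(397,207,.099); b=r(398,399,.099); print('fin',a,b,(a+b)/2,np.linalg.norm(a-b),np.arctan2(-(b-a)[0],(b-a)[1]))
print('bar end',r(400,102,.069), 'fin base',r(399,163,.069))
"
```

```text
fin [0.50687156 0.21560052 0.099     ] [0.49812678 0.24938139 0.099     ] [0.50249917 0.23249095 0.099     ] 0.03489438754112715 0.2533074580615598
bar end [0.5092894  0.20524345 0.069     ] fin base [0.50657518 0.21667784 0.069     ]
```

>>> carry_out([
  [0.55, 0.0, 0.1, 0, 0, 0],
  [0.6, 0, 0, 0, 0, 0],
])

```text
t: 3.4
eef_pos: [0.5084, 0.236, 0.0823]
ee_rot: [-1.258, 1.553, 0.564]
force: [-0.2, -0.2, -0.7]
width: 0.0879
```

```bash
python3 -c "
from h import *
plan([.5024,.2324,.074],.253-np.pi)"
```

```text
t 3.4 pos [0.5084 0.236  0.0823] jaw ang -2.89 w 0.0879 F [-0.2 -0.2 -0.7] q6 -0.54
world d [-0.006  -0.0036 -0.0083] tool shift units now [ 0.2   0.17 -0.05] in target frame [ 0.21  0.17 -0.05] turn units [-0.02  0.08  0.24]
```

>>> carry_out([
  [0.2, 0.17, -0.05, 0, 0.08, 0.24],
  [0, 0, 0, 0, 0, 0],
])

```text
t: 3.6
eef_pos: [0.5027, 0.2325, 0.0751]
ee_rot: [2.229, 1.569, -2.232]
force: [0.8, 0.2, -0.0]
width: 0.0875
```

```bash
python3 -c "
from h import *
plan([.5024,.2324,.074],.253-np.pi)"
```

```text
t 3.6 pos [0.5027 0.2325 0.0751] jaw ang -2.891 w 0.0875 F [ 0.8  0.2 -0. ] q6 -0.54
world d [-0.0003 -0.0001 -0.0011] tool shift units now [ 0.03  0.01 -0.  ] in target frame [ 0.03  0.01 -0.  ] turn units [-0.03 -0.02 -0.02]
```

Grip the fin.

>>> carry_out([
  [0, 0, 0, 0, 0, 0],
  [0, 0, 0, 0, 0, 0],
  [0, 0, 0, 0, 0, 0],
  [0, 0, 0, 0, 0, 0],
  [0, 0, 0, 0, 0, 0],
], hand=1, newtons=15)

```text
t: 4.1
eef_pos: [0.5055, 0.2345, 0.0808]
ee_rot: [-1.271, 1.565, 0.551]
force: [0.5, 0.2, 0.9]
width: 0.0533
```

>>> carry_out([
  [0, 0, 0, 0, 0, 0],
  [0, 0, 0, 0, 0, 0],
  [0, 0, 0, 0, 0, 0],
])

```text
t: 4.4
eef_pos: [0.5055, 0.2345, 0.0811]
ee_rot: [-1.263, 1.565, 0.559]
force: [0.1, 0.4, -0.9]
width: 0.0292
```

>>> carry_out([
  [0.15, 0.08, -0.03, 0, 0, 0],
  [0, 0, 0, 0, 0, 0],
])

```text
t: 4.6
eef_pos: [0.5025, 0.2323, 0.0744]
ee_rot: [-1.257, 1.565, 0.564]
force: [6.7, 0.4, -6.3]
width: 0.0134
```

```bash
python3 -c "
from h import *
plan([.5024,.2324,.074],.253-np.pi)"
```

```text
t 4.6 pos [0.5025 0.2323 0.0744] jaw ang -2.891 w 0.0134 F [ 6.7  0.4 -6.3] q6 -0.54
world d [-0.0001  0.0001 -0.0004] tool shift units now [0.01 0.   0.  ] in target frame [0.01 0.   0.  ] turn units [-0.03  0.03  0.08]
```

>>> carry_out([
  [0, 0, 0, 0, 0, 0],
  [0, 0, 0, 0, 0, 0],
])

```text
t: 4.8
eef_pos: [0.5045, 0.2329, 0.0746]
ee_rot: [-1.371, 1.561, 0.452]
force: [-2.9, -0.0, 2.2]
width: 0.0096
```

```bash
python3 -c "
from h import *
plan([.5024,.2324,.076],.253-np.pi); print(arm.get_state()['moment'])"
```

```text
t 4.8 pos [0.5045 0.2329 0.0746] jaw ang -2.89 w 0.0096 F [-2.9 -0.   2.2] q6 -0.54
world d [-0.0021 -0.0005  0.0014] tool shift units now [-0.04  0.05  0.  ] in target frame [-0.04  0.05  0.  ] turn units [-0.02  0.03  0.13]
[-0.09651533  0.96573782 -0.07166897]
```

>>> carry_out([
  [0, 0, 0, -1, 0, 0],
  [0, 0, 0, -1, 0, 0],
  [0, 0, 0, -1, 0, 0],
  [0, 0, 0, -1, 0, 0],
])

```text
t: 5.2
eef_pos: [0.5047, 0.233, 0.0746]
ee_rot: [-1.662, 1.561, 0.449]
force: [0.9, -0.4, -0.5]
width: 0.0095
```

```bash
python3 -c "
from h import *
plan([.5034,.2324,.076]); print(arm.get_state()['moment'])"
```

```text
t 5.2 pos [0.5047 0.233  0.0746] jaw ang -2.602 w 0.0095 F [ 0.9 -0.4 -0.5] q6 -0.25
world d [-0.0013 -0.0006  0.0014] tool shift units now [-0.04  0.03  0.  ] in target frame [-0.03  0.03  0.  ] turn units [-0.   -0.01  0.13]
[-0.0588299  -0.21736719 -0.09859874]
```

>>> carry_out([
  [0, 0, 0, -1, 0, 0],
  [0, 0, 0, -1, 0, 0],
  [0, 0, 0, -1, 0, 0],
  [0, 0, 0, -1, 0, 0],
  [0, 0, 0, -1, 0, 0],
])

```text
t: 5.7
eef_pos: [0.5049, 0.2332, 0.0746]
ee_rot: [-2.039, 1.561, 0.436]
force: [1.3, -0.1, 0.5]
width: 0.0096
```

>>> carry_out([
  [0, 0, 0, -1, 0, 0],
  [0, 0, 0, -1, 0, 0],
  [0, 0, 0, -1, 0, 0],
  [0, 0, 0, -1, 0, 0],
  [0, 0, 0, -1, 0, 0],
])

```text
t: 6.2
eef_pos: [0.5051, 0.2335, 0.0746]
ee_rot: [-2.41, 1.561, 0.429]
force: [1.2, -0.4, -0.4]
width: 0.0094
```

>>> carry_out([
  [0, 0, 0, -1, 0, 0],
  [0, 0, 0, -1, 0, 0],
  [0, 0, 0, -1, 0, 0],
  [0, 0, 0, -0.8, 0, 0],
  [0, 0, 0, 0, 0, 0],
])

```text
t: 6.7
eef_pos: [0.5052, 0.2338, 0.0746]
ee_rot: [-2.685, 1.561, 0.433]
force: [1.1, -0.1, 0.1]
width: 0.0095
```

```bash
python3 -c "
from h import *
plan([.5034,.2324,.076]); print(arm.get_state()['moment'])"
```

```text
t 6.7 pos [0.5052 0.2338 0.0746] jaw ang -1.595 w 0.0095 F [ 1.1 -0.1  0.1] q6 0.76
world d [-0.0018 -0.0014  0.0014] tool shift units now [-0.04  0.04  0.04] in target frame [-0.03  0.04  0.04] turn units [-0.   -0.13  0.06]
[-0.15941397 -0.08039085 -0.05605952]
```

>>> carry_out([
  [0, 0, 0, 0, 0, 0],
  [0, 0, 0, 0, 0, 0],
  [0, 0, 0, 0, 0, 0],
  [0, 0, 0, 0, 0, 0],
], hand=0)

```text
t: 7.1
eef_pos: [0.5045, 0.2334, 0.0742]
ee_rot: [-2.698, 1.562, 0.415]
force: [0.4, 0.1, -0.7]
width: 0.0359
```

>>> carry_out([
  [-0.6, 0, 0, 0, 0, 0],
  [-1, 0, 0, 0, 0, 0],
  [-1, 0, 0, 0, 0, 0],
  [-1, 0, 0, 0, 0, 0],
  [0, 0, 0, 0, 0, 0],
])

```text
t: 7.6
eef_pos: [0.5023, 0.2317, 0.2219]
ee_rot: [3.073, 1.567, -0.099]
force: [0.1, -0.2, -1.4]
width: 0.0759
```

```bash
python3 -c "
from h import *
plan([.60,.08,.24],np.pi-.005)
f=grab('wrist'); save(f,'w4.png',None,1.5)
import pickle; pickle.dump(f,open('w4.pkl','wb'))"
```

```text
t 7.6 pos [0.5023 0.2317 0.2219] jaw ang -1.602 w 0.0759 F [ 0.1 -0.2 -1.4] q6 0.75
world d [ 0.0977 -0.1517  0.0181] tool shift units now [-0.44  3.71 -2.56] in target frame [-0.45 -2.46 -3.78] turn units [22.12 -0.05  0.04]
```

View pics/w4.png

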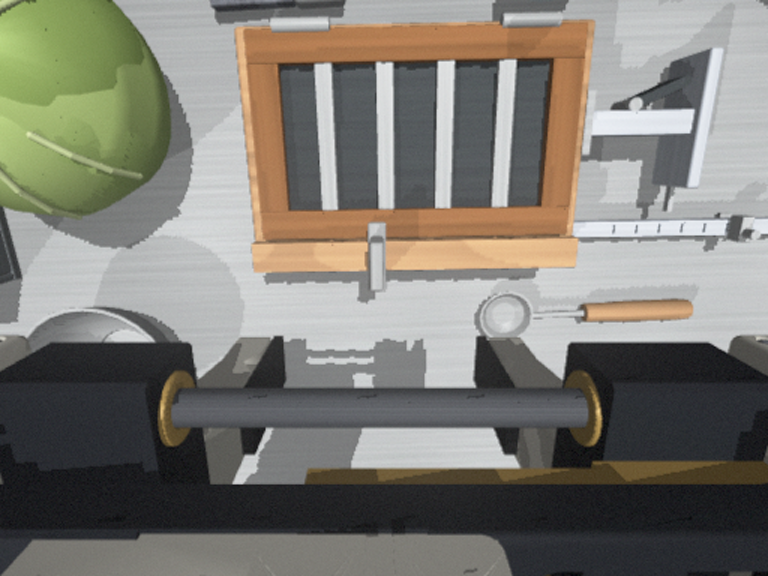

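>>> carry_out([
  [-0.1, 0.75, -0.5, 1, 0, 0],
  [-0.1, 0.7, -0.55, 1, 0, 0],
  [-0.1, 0.65, -0.65, 1, 0, 0],
  [-0.1, 0.6, -0.7, 1, 0, 0],
  [0, 0.5, -0.75, 1, 0, 0],
])

```text
t: 8.15
eef_pos: [0.6031, 0.0803, 0.2324]
ee_rot: [0.823, 1.568, -2.706]
force: [0.9, 1.7, 0.1]
width: 0.0876
```

>>> carry_out([
  [0, 0, 0, 1, 0, 0],
  [0, 0, 0, 1, 0, 0],
  [0, 0, 0, 1, 0, 0],
  [0, 0, 0, 1, 0, 0],
  [0, 0, 0, 1, 0, 0],
])

```text
t: 8.65
eef_pos: [0.6029, 0.0743, 0.2242]
ee_rot: [1.116, 1.556, -2.786]
force: [-0.1, 0.3, -0.7]
width: 0.0876
```

>>> carry_out([
  [0, 0, 0, 1, 0, 0],
  [0, 0, 0, 1, 0, 0],
  [0, 0, 0, 1, 0, 0],
  [0, 0, 0, 1, 0, 0],
  [0, 0, 0, 1, 0, 0],
])

```text
t: 9.15
eef_pos: [0.5998, 0.0735, 0.217]
ee_rot: [1.437, 1.546, -2.832]
force: [0.4, -0.3, -0.4]
width: 0.0879
```

>>> carry_out([
  [0, 0, 0, 1, 0, 0],
  [0, 0, 0, 1, 0, 0],
  [0, 0, 0, 1, 0, 0],
  [0, 0, 0, 1, 0, 0],
  [0, 0, 0, 1, 0, 0],
])

```text
t: 9.65
eef_pos: [0.5966, 0.0728, 0.2099]
ee_rot: [1.785, 1.536, -2.85]
force: [0.9, -0.8, 0.1]
width: 0.0876
```

```bash
python3 -c "
from h import *
plan([.60,.08,.24],np.pi-.005)
f=grab('wrist'); save(f,'w5.png',None,1.5)
import pickle; pickle.dump(f,open('w5.pkl','wb'))"
```

```text
t 9.65 pos [0.5966 0.0728 0.2099] jaw ang -3.064 w 0.0876 F [ 0.9 -0.8  0.1] q6 -0.36
world d [0.0034 0.0072 0.0301] tool shift units now [-0.76 -0.07  0.17] in target frame [-0.75 -0.08  0.18] turn units [ 1.18 -0.13 -0.48]
```

View pics/w5.png

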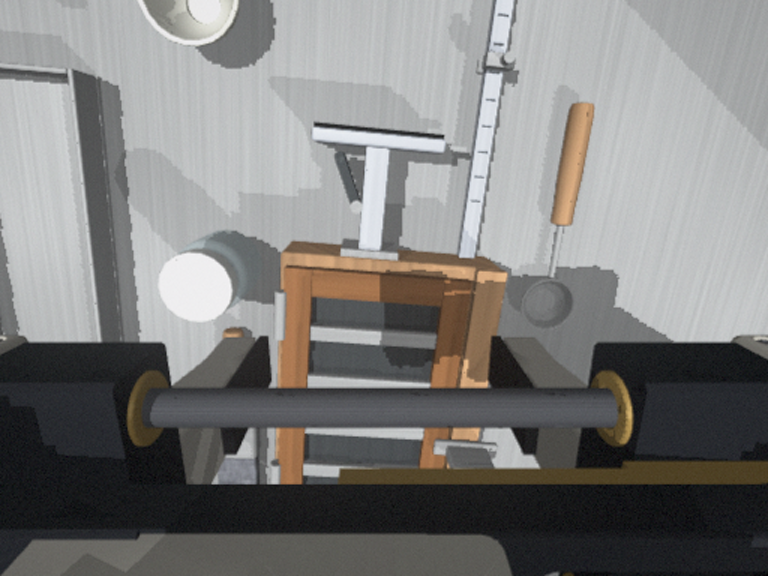

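```bash
python3 -c "
from h import *
import pickle; f=pickle.load(open('w5.pkl','rb'))
save(f,'w5c.png',(190,20,350,180),3.7*1.0)
save(f,'w5d.png',(200,70,330,120),6)
save(f,'w5e.png',(290,20,360,120),6)"
```

```text
(no output)
```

View pics/w5d.png

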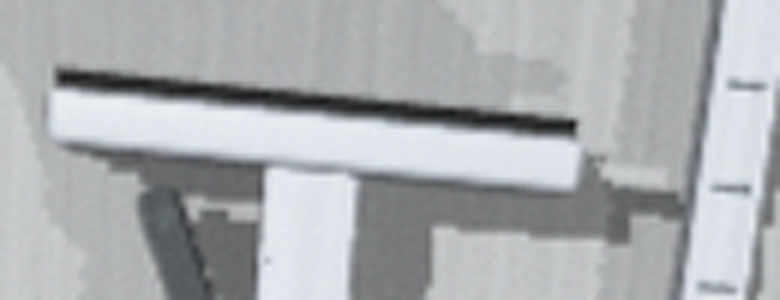

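View pics/w5e.png

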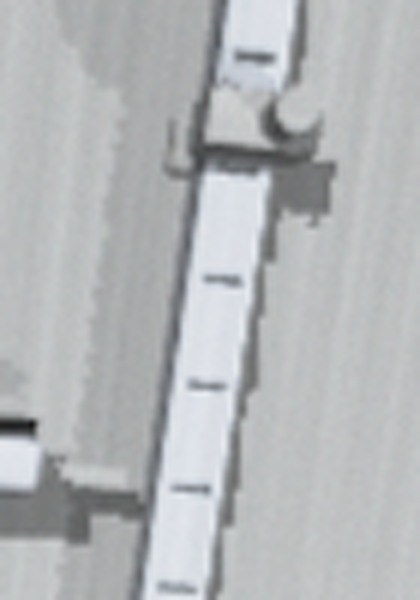

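```bash
python3 -c "
from h import *
import pickle; f=pickle.load(open('w5.pkl','rb'))
d=lambda u,v,z: ray(f,200+u/6,70+v/6,z)
e=lambda u,v,z: ray(f,290+u/6,20+v/6,z)
print('cam',f['T'][:3,3])
for n,p in [('plate in far',d(60,142,.052)),('plate in near',d(578,190,.052)),('plate out far',d(50,88,.052)),('outn',d(580,140,.052)),('bar far',d(267,172,.046)),('bar near',d(356,179,.046)),('levertip',d(157,190,.044)),('leverside',d(140,200,.044)),
('ptr tip',d(682,203,.025)),('ptr2',e(140,503,.025)),
('clip TL',e(212,88,.032)),('clip BL',e(203,143,.032)),('clip BR',e(312,155,.032)),('boss',e(297,108,.036)),('clip base',e(205,165,.018))]: print(n,p.round(4))
r=lambda u,v,z: ray(f,u/1.5,v/1.5,z)
print('jar',r(197,285,.085),'ram',r(192,20,.04))
"
```

```text
cam [ 0.60741681 -0.00352166  0.38939707]
plate in far [ 0.6441 -0.0137  0.052 ]
plate in near [ 0.5476 -0.0128  0.052 ]
plate out far [ 0.6462 -0.0229  0.052 ]
outn [ 0.5483 -0.0216  0.052 ]
bar far [ 0.6058 -0.0116  0.046 ]
bar near [ 0.5889 -0.0116  0.046 ]
levertip [ 0.6263 -0.0068  0.044 ]
leverside [ 0.6295 -0.0047  0.044 ]
ptr tip [ 0.5214 -0.0127  0.025 ]
ptr2 [ 0.5218 -0.0126  0.025 ]
clip TL [ 0.5201 -0.0873  0.032 ]
clip BL [ 0.5204 -0.0779  0.032 ]
clip BR [ 0.4994 -0.0776  0.032 ]
boss [ 0.5047 -0.0844  0.036 ]
clip base [ 0.516 -0.077  0.018]
jar [0.72130138 0.09275787 0.085     ] ram [ 0.73416106 -0.08779133  0.04      ]
```

```bash
python3 -c "
from h import *
plan([.602,.004,.08],np.pi-.005)"
```

```text
t 9.7 pos [0.5965 0.0728 0.2096] jaw ang -3.069 w 0.0876 F [ 0.2  0.3 -1. ] q6 -0.37
world d [ 0.0055 -0.0688 -0.1296] tool shift units now [ 3.25 -0.12 -1.7 ] in target frame [ 3.24 -0.15 -1.72] turn units [ 1.12 -0.13 -0.49]
```

>>> carry_out([
  [0, -0.1, -0.9, 1, -0.1, -0.5],
  [0.5, 0, -0.8, 0.1, 0, 0],
  [0.9, 0, 0, 0, 0, 0],
  [0.9, 0, 0, 0, 0, 0],
], hand=0.13)

```text
t: 10.1
eef_pos: [0.606, 0.0037, 0.1174]
ee_rot: [-1.609, 1.562, -0.039]
force: [-0.5, -0.1, -1.0]
width: 0.0761
```

```bash
python3 -c "
from h import *
plan([.602,.004,.08],np.pi-.005)
f=grab('wrist'); save(f,'w6.png',None,1.5)
import pickle; pickle.dump(f,open('w6.pkl','wb'))
plan([.602,.004,.08],np.pi-.005)"
```

```text
t 10.1 pos [0.606  0.0037 0.1174] jaw ang 3.141 w 0.0761 F [-0.5 -0.1 -1. ] q6 -0.33
world d [-0.004   0.0003 -0.0374] tool shift units now [0.94 0.11 0.01] in target frame [0.94 0.1  0.01] turn units [ 0.07 -0.    0.12]
t 10.15 pos [0.602  0.0032 0.1106] jaw ang 3.14 w 0.0763 F [-3.7 -0.9 -6.5] q6 -0.33
world d [ 0.      0.0008 -0.0306] tool shift units now [ 0.77 -0.    0.02] in target frame [ 0.77 -0.    0.02] turn units [ 0.05 -0.02 -0.01]
```

View pics/w6.png

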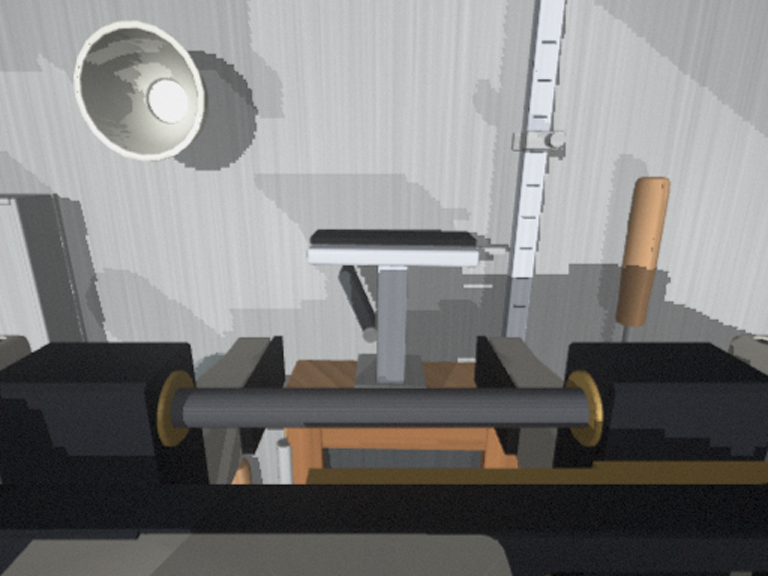

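>>> carry_out([
  [0.3, 0, 0.02, 0, 0, 0],
  [0, 0, 0, 0, 0, 0],
])

```text
t: 10.35
eef_pos: [0.5995, 0.0031, 0.0954]
ee_rot: [1.986, 1.563, -2.727]
force: [-0.7, -1.2, -0.3]
width: 0.0765
```

```bash
python3 -c "
from h import *
plan([.602,.004,.08],np.pi-.005)
f=grab('wrist'); save(f,'w7.png',(190,60,390,240),4)
import pickle; pickle.dump(f,open('w7.pkl','wb'))
plan([.602,.004,.08],np.pi-.005)"
```

```text
t 10.35 pos [0.5995 0.0031 0.0954] jaw ang 3.141 w 0.0765 F [-0.7 -1.2 -0.3] q6 -0.33
world d [ 0.0025  0.0009 -0.0154] tool shift units now [ 0.39 -0.06  0.02] in target frame [ 0.39 -0.06  0.02] turn units [ 0.07 -0.05 -0.11]
t 10.4 pos [0.6007 0.0033 0.097 ] jaw ang -3.141 w 0.0765 F [ 1.  -0.3 -0.2] q6 -0.33
world d [ 0.0013  0.0007 -0.017 ] tool shift units now [ 0.42 -0.04  0.02] in target frame [ 0.42 -0.03  0.02] turn units [ 0.07 -0.05 -0.07]
```

View pics/w7.png

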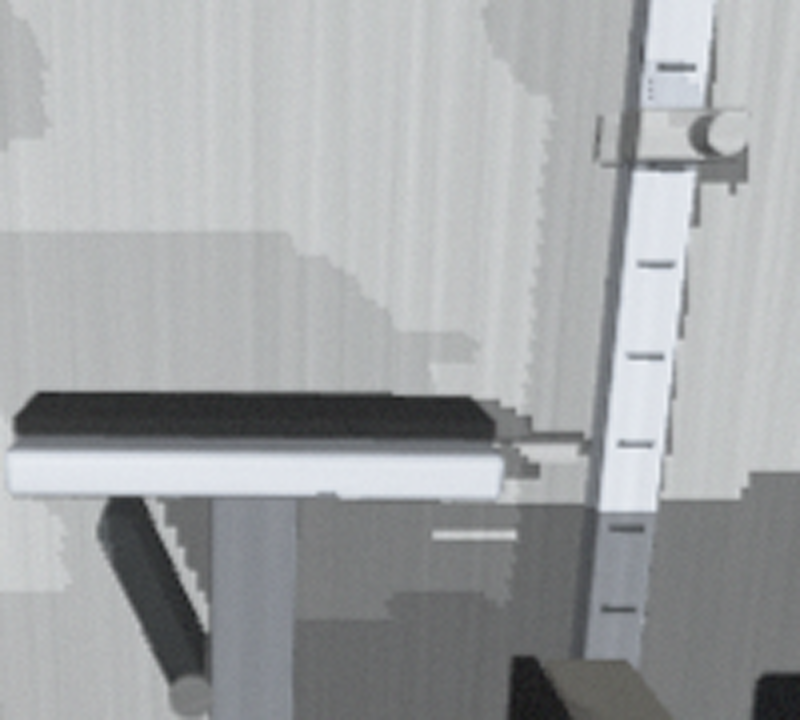

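```bash
python3 -c "
from h import *
import pickle; f=pickle.load(open('w7.pkl','rb'))
d=lambda u,v,z: ray(f,190+u/4,60+v/4,z)
for n,p in [('plate in far',d(8,494,.052)),('plate in near',d(500,497,.052)),('out',d(250,447,.052)),('bar far',d(213,500,.046)),('bar near',d(297,500,.046)),('leverout',d(98,530,.044)),('leverin',d(145,498,.044)),
('ptr',d(550,447,.025)),('clip inner edge',d(665,162,.032)),('clip outer',d(665,108,.032)),('clip L',d(598,140,.032)),('R',d(748,140,.032)),('boss',d(725,132,.038)),
('fingR tip',d(520,660,.097))]: print(n,p.round(4))
"
```

```text
plate in far [ 0.6464 -0.0145  0.052 ]
plate in near [ 0.5482 -0.0136  0.052 ]
out [ 0.5982 -0.024   0.052 ]
bar far [ 0.6058 -0.0115  0.046 ]
bar near [ 0.5885 -0.0115  0.046 ]
leverout [ 0.6298 -0.0045  0.044 ]
leverin [ 0.6199 -0.0114  0.044 ]
ptr [ 0.5316 -0.0177  0.025 ]
clip inner edge [ 0.5147 -0.0779  0.032 ]
clip outer [ 0.5157 -0.0881  0.032 ]
clip L [ 0.5285 -0.0821  0.032 ]
R [ 0.4984 -0.0821  0.032 ]
boss [ 0.5056 -0.0834  0.038 ]
fingR tip [0.5536 0.0022 0.097 ]
```

>>> carry_out([
  [0.7, -0.02, 0.02, 0, 0, -0.1],
  [0.7, 0, 0, 0, 0, 0],
  [0.5, 0, 0, 0, 0, 0],
  [0, 0, 0, 0, 0, 0],
])

```text
t: 10.8
eef_pos: [0.6067, 0.0056, 0.0257]
ee_rot: [-1.729, 1.559, -0.153]
force: [0.5, -1.4, 0.3]
width: 0.076
```

```bash
python3 -c "
from h import *
plan([.601,.004,.012],np.pi-.005)
f=grab('wrist'); save(f,'w8.png',None,1.5)
import pickle; pickle.dump(f,open('w8.pkl','wb'))
plan([.601,.004,.012],np.pi-.005)"
```

```text
t 10.8 pos [0.6067 0.0056 0.0257] jaw ang -3.137 w 0.076 F [ 0.5 -1.4  0.3] q6 -0.34
world d [-0.0057 -0.0016 -0.0137] tool shift units now [ 0.34  0.15 -0.04] in target frame [ 0.34  0.14 -0.04] turn units [ 0.14 -0.03  0.17]
t 10.85 pos [0.6079 0.0058 0.0273] jaw ang -3.136 w 0.076 F [0.6 0.2 0.1] q6 -0.34
world d [-0.0069 -0.0018 -0.0153] tool shift units now [ 0.38  0.18 -0.04] in target frame [ 0.38  0.17 -0.05] turn units [ 0.15 -0.02  0.2 ]
```

View pics/w8.png

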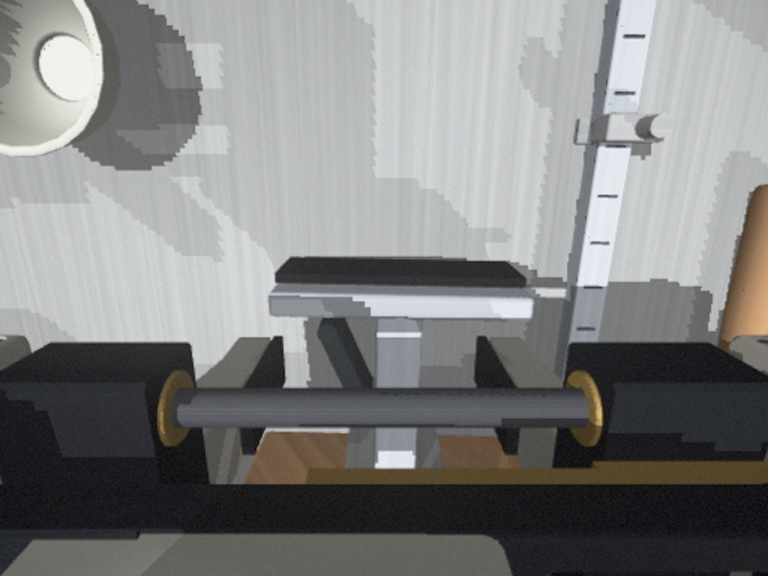

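>>> carry_out([
  [0.35, 0.16, -0.1, 0.1, 0, 0.2],
  [0, 0, 0, 0, 0, 0],
])

```text
t: 11.05
eef_pos: [0.6035, 0.0023, 0.0159]
ee_rot: [-1.759, 1.567, -0.189]
force: [-0.4, 0.2, -0.8]
width: 0.0761
```

```bash
python3 -c "
from h import *
plan([.601,.0,.012],np.pi-.005)"
```

```text
t 11.05 pos [0.6035 0.0023 0.0159] jaw ang 3.141 w 0.0761 F [-0.4  0.2 -0.8] q6 -0.33
world d [-0.0025 -0.0023 -0.0039] tool shift units now [ 0.1   0.06 -0.06] in target frame [ 0.1   0.06 -0.06] turn units [ 0.06 -0.01  0.05]
```

>>> carry_out([
  [0.08, 0.06, -0.3, 0, 0, 0],
  [0, 0, -0.5, 0, 0, 0],
  [0, 0, -0.5, 0, 0, 0],
  [0, 0, 0, 0, 0, 0],
])

```text
t: 11.45
eef_pos: [0.604, -0.0475, 0.0163]
ee_rot: [-1.156, 1.559, 0.414]
force: [-1.1, 4.1, -2.6]
width: 0.0767
```

```bash
python3 -c "
from h import *
plan([.601,-.070,.013],np.pi-.005)
f=grab('wrist'); save(f,'w9.png',None,1.5)
import pickle; pickle.dump(f,open('w9.pkl','wb'))
plan([.601,-.070,.013],np.pi-.005)"
```

```text
t 11.45 pos [ 0.604  -0.0475  0.0163] jaw ang 3.141 w 0.0767 F [-1.1  4.1 -2.6] q6 -0.24
world d [-0.003  -0.0225 -0.0033] tool shift units now [ 0.08  0.08 -0.56] in target frame [ 0.08  0.07 -0.56] turn units [0.06 0.07 0.15]
t 11.5 pos [ 0.6041 -0.0467  0.0163] jaw ang 3.141 w 0.0762 F [-2.6  3.8 -1.4] q6 -0.24
world d [-0.0031 -0.0233 -0.0033] tool shift units now [ 0.08  0.08 -0.58] in target frame [ 0.08  0.07 -0.58] turn units [0.07 0.07 0.15]
```

View pics/w9.png

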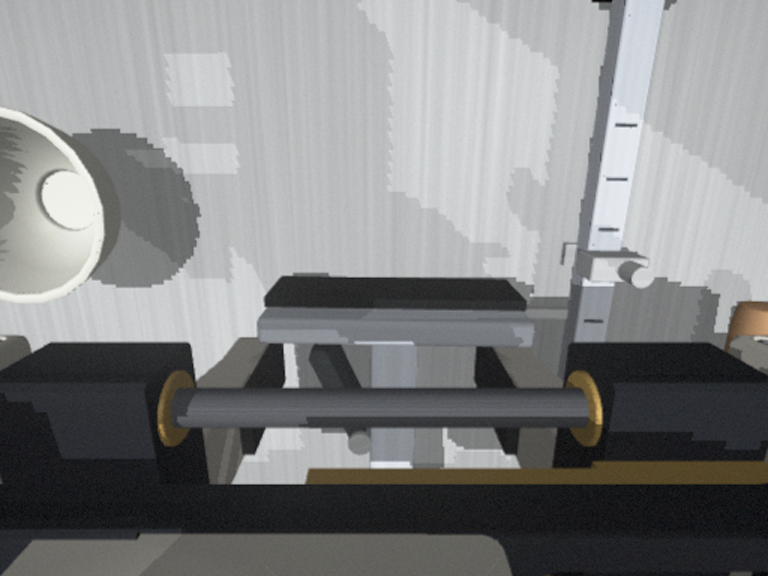

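```bash
python3 -c "
from h import *
import pickle; f=pickle.load(open('w9.pkl','rb'))
save(f,'w9c.png',(330,150,450,240),6.6)
save(f,'w9t.png',None,1)
f=grab('top'); save(f,'t9.png',(220,170,330,235),7.2)
pickle.dump(f,open('t9.pkl','wb'))
"
```

```text
(no output)
```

View pics/w9c.png

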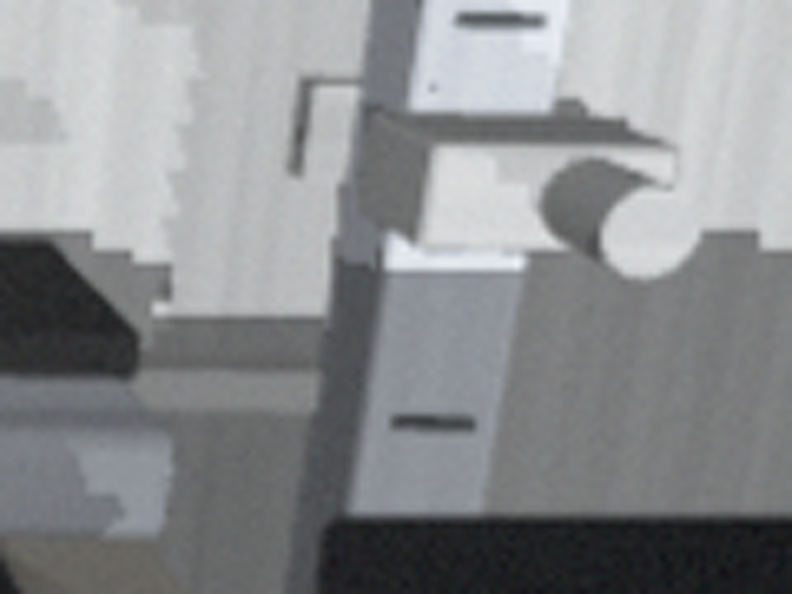

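View pics/t9.png

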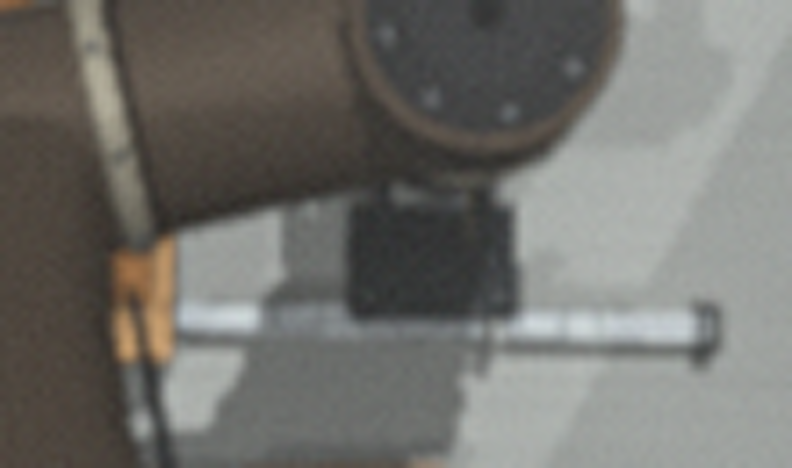

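```bash
python3 -c "
from h import *
import pickle; f=pickle.load(open('w9.pkl','rb'))
d=lambda u,v,z: ray(f,330+u/6.6,150+v/6.6,z).round(4)
print('ptr',d(250,372,.027),d(250,412,.027),'clip',d(520,145,.032),d(480,248,.032),'boss',d(650,232,.044))
plan([.601,-.070,.013],np.pi-.005)"
```

```text
ptr [ 0.5319 -0.0654  0.027 ] [ 0.5315 -0.0614  0.027 ] clip [ 0.513  -0.0883  0.032 ] [ 0.515 -0.079  0.032] boss [ 0.5078 -0.0839  0.044 ]
t 11.55 pos [ 0.6041 -0.0463  0.0163] jaw ang -3.141 w 0.0765 F [-2.1  4.3  0.8] q6 -0.24
world d [-0.0031 -0.0237 -0.0033] tool shift units now [ 0.08  0.08 -0.59] in target frame [ 0.08  0.07 -0.59] turn units [0.08 0.06 0.15]
```

>>> carry_out([
  [0.05, 0.08, -0.3, 0, 0, 0.1],
  [0.03, 0, -0.3, 0, 0, 0],
  [0, 0, -0.05, 0, 0, 0],
])

```text
t: 11.85
eef_pos: [0.6039, -0.0689, 0.0156]
ee_rot: [-0.969, 1.559, 0.605]
force: [0.2, 4.5, -3.2]
width: 0.0761
```

```bash
python3 -c "
from h import *
plan([.601,-.0677,.013],np.pi-.005)
f=grab('wrist'); save(f,'w10.png',(330,150,450,240),6.6)
import pickle; pickle.dump(f,open('w10.pkl','wb'))
plan([.601,-.0677,.013],np.pi-.005)
save(f,'w10f.png',None,1.5)"
```

```text
t 11.85 pos [ 0.6039 -0.0689  0.0156] jaw ang -3.139 w 0.0761 F [ 0.2  4.5 -3.2] q6 -0.2
world d [-0.0029  0.0012 -0.0026] tool shift units now [0.06 0.07 0.03] in target frame [0.06 0.07 0.03] turn units [0.11 0.09 0.13]
t 11.9 pos [ 0.6039 -0.0688  0.0156] jaw ang -3.139 w 0.0761 F [-1.3  3.  -1.6] q6 -0.2
world d [-0.0029  0.0011 -0.0026] tool shift units now [0.06 0.07 0.03] in target frame [0.07 0.07 0.03] turn units [0.12 0.09 0.13]
```

View pics/w10.png

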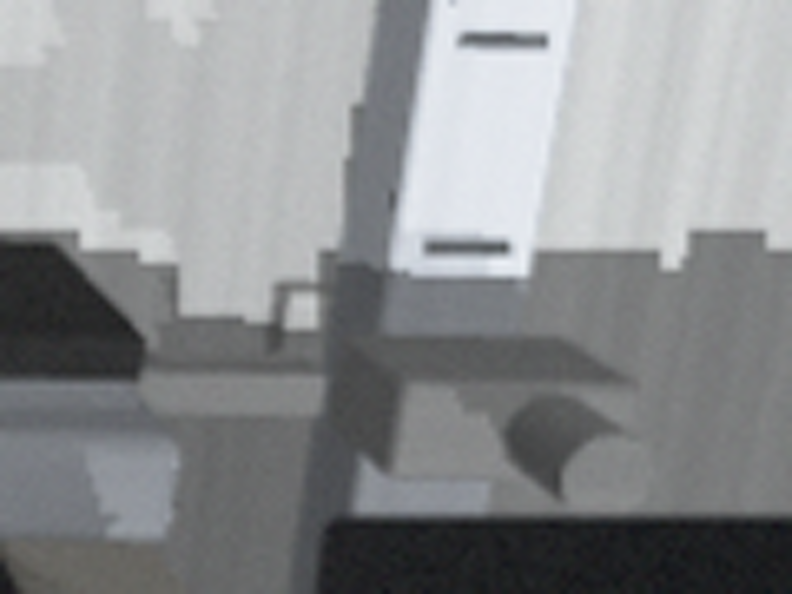

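View pics/w10f.png

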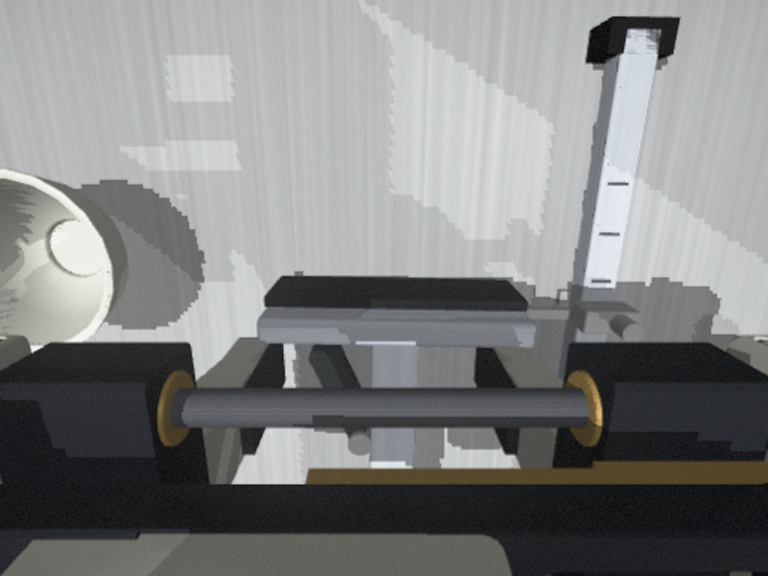

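```bash
python3 -c "
from h import *
import pickle; f=pickle.load(open('w10.pkl','rb'))
d=lambda u,v,z: ray(f,330+u/6.6,150+v/6.6,z).round(4)
print('ptr',d(250,374,.027),d(250,415,.027),'clip',d(480,384,.032),d(450,478,.032),'clip base z18',d(430,488,.018))
"
```

```text
ptr [ 0.5321 -0.0871  0.027 ] [ 0.5316 -0.083   0.027 ] clip [ 0.5134 -0.0881  0.032 ] [ 0.5147 -0.0789  0.032 ] clip base z18 [ 0.509  -0.0718  0.018 ]
```

>>> carry_out([
  [0.02, 0.12, 0.02, 0, 0, 0],
  [0.02, 0.06, 0, 0, 0, 0],
])

```text
t: 12.1
eef_pos: [0.5998, -0.0663, 0.0154]
ee_rot: [-1.162, 1.554, 0.414]
force: [2.9, 4.1, 1.2]
width: 0.0763
```

```bash
python3 -c "
from h import *
plan([.601,-.0675,.013],np.pi-.005)"
```

```text
t 12.1 pos [ 0.5998 -0.0663  0.0154] jaw ang -3.137 w 0.0763 F [2.9 4.1 1.2] q6 -0.2
world d [ 0.0012 -0.0012 -0.0024] tool shift units now [ 0.06 -0.03 -0.03] in target frame [ 0.06 -0.03 -0.03] turn units [0.14 0.1  0.22]
```

>>> carry_out([
  [0.05, -0.02, -0.05, 0, 0, 0.2],
  [0, 0, -0.02, 0, 0, 0],
  [0, 0, -0.02, 0, 0, 0],
])

```text
t: 12.4
eef_pos: [0.6001, -0.0679, 0.0139]
ee_rot: [-0.223, 1.563, 1.354]
force: [-0.4, 5.3, 0.0]
width: 0.0761
```

```bash
python3 -c "
from h import *
plan([.601,-.0675,.013],np.pi-.005)"
```

```text
t 12.4 pos [ 0.6001 -0.0679  0.0139] jaw ang -3.135 w 0.0761 F [-0.4  5.3  0. ] q6 -0.19
world d [ 0.0009  0.0004 -0.0009] tool shift units now [ 0.02 -0.02  0.01] in target frame [ 0.02 -0.02  0.01] turn units [0.17 0.1  0.02]
```

>>> carry_out([
  [0, -0.01, -0.01, 0, 0, 0],
  [0, 0, -0.01, 0, 0, 0],
  [0, 0, -0.02, 0, 0, 0],
  [0, 0, -0.01, 0, 0, 0],
], hand=1, newtons=25)

```text
t: 12.8
eef_pos: [0.5948, -0.0694, 0.0126]
ee_rot: [0.733, 1.561, 2.308]
force: [-1.4, 5.1, 1.4]
width: 0.0498
```

```bash
python3 -c "
from h import *
plan([.601,-.0675,.013],np.pi-.005)"
```

```text
t 12.8 pos [ 0.5948 -0.0694  0.0126] jaw ang -3.137 w 0.0498 F [-1.4  5.1  1.4] q6 -0.19
world d [0.0062 0.0019 0.0004] tool shift units now [-0.01 -0.16  0.05] in target frame [-0.01 -0.15  0.05] turn units [ 0.14  0.11 -0.1 ]
```

>>> carry_out([
  [0, -0.15, 0.03, 0, 0, 0],
])

```text
t: 12.9
eef_pos: [0.5988, -0.0683, 0.0123]
ee_rot: [0.9, 1.559, 2.475]
force: [-2.2, 3.6, 0.5]
width: 0.0418
```

```bash
python3 -c "
from h import *
plan([.601,-.0675,.013],np.pi-.005)"
```

```text
t 12.9 pos [ 0.5988 -0.0683  0.0123] jaw ang -3.137 w 0.0418 F [-2.2  3.6  0.5] q6 -0.19
world d [0.0022 0.0008 0.0007] tool shift units now [-0.02 -0.05  0.02] in target frame [-0.02 -0.05  0.02] turn units [ 0.13  0.1  -0.13]
```

>>> carry_out([
  [0, -0.06, -0.01, 0, 0, 0],
  [0, -0.02, -0.01, 0, 0, 0],
])

```text
t: 13.1
eef_pos: [0.6015, -0.0687, 0.012]
ee_rot: [0.956, 1.558, 2.531]
force: [8.0, 3.5, -3.5]
width: 0.0262
```

```bash
python3 -c "
from h import *
plan([.601,-.0675,.013],np.pi-.005)"
```

```text
t 13.1 pos [ 0.6015 -0.0687  0.012 ] jaw ang -3.137 w 0.0262 F [ 8.   3.5 -3.5] q6 -0.19
world d [-0.0005  0.0012  0.001 ] tool shift units now [-0.02  0.01  0.03] in target frame [-0.02  0.01  0.03] turn units [ 0.13  0.1  -0.15]
```

>>> carry_out([
  [0, 0.01, 0.02, 0, 0, 0],
  [0, 0, 0, 0, 0, 0],
])

```text
t: 13.3
eef_pos: [0.6015, -0.0676, 0.012]
ee_rot: [0.911, 1.559, 2.486]
force: [-0.7, 4.3, 0.8]
width: 0.0253
```

```bash
python3 -c "
from h import *
plan([.601,-.0675,.013],np.pi-.005)
f=grab('wrist'); save(f,'w11.png',(330,150,450,240),6.6)
import pickle; pickle.dump(f,open('w11.pkl','wb'))
plan([.601,-.0677,.013],np.pi-.005)
save(f,'w11f.png',None,1.5)"
```

```text
t 13.3 pos [ 0.6015 -0.0676  0.012 ] jaw ang -3.137 w 0.0253 F [-0.7  4.3  0.8] q6 -0.19
world d [-0.0005  0.0001  0.001 ] tool shift units now [-0.02  0.01  0.  ] in target frame [-0.02  0.01  0.  ] turn units [ 0.13  0.1  -0.14]
t 13.35 pos [ 0.6015 -0.0676  0.0121] jaw ang -3.137 w 0.0249 F [ 0.6  3.8 -0.7] q6 -0.19
world d [-0.0005 -0.0001  0.0009] tool shift units now [-0.02  0.01 -0.  ] in target frame [-0.02  0.01 -0.  ] turn units [ 0.13  0.11 -0.14]
```

View pics/w11.png

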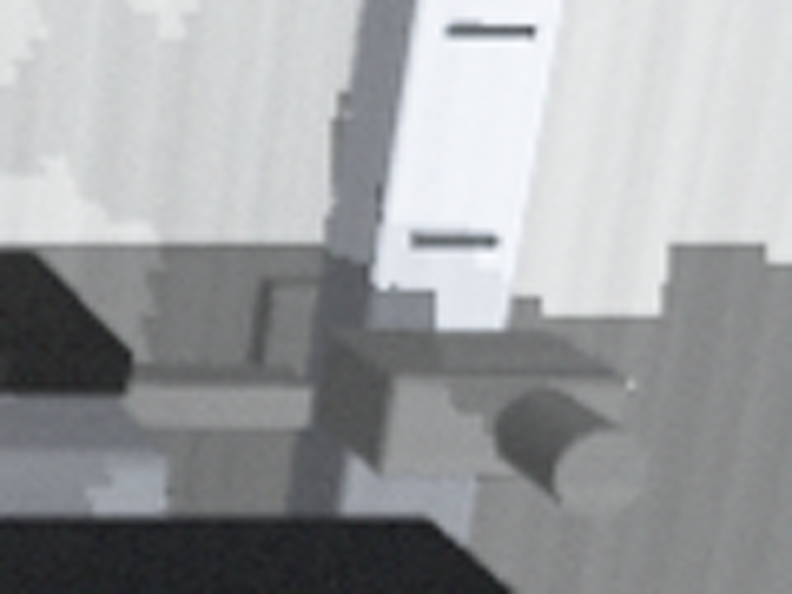

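View pics/w11f.png

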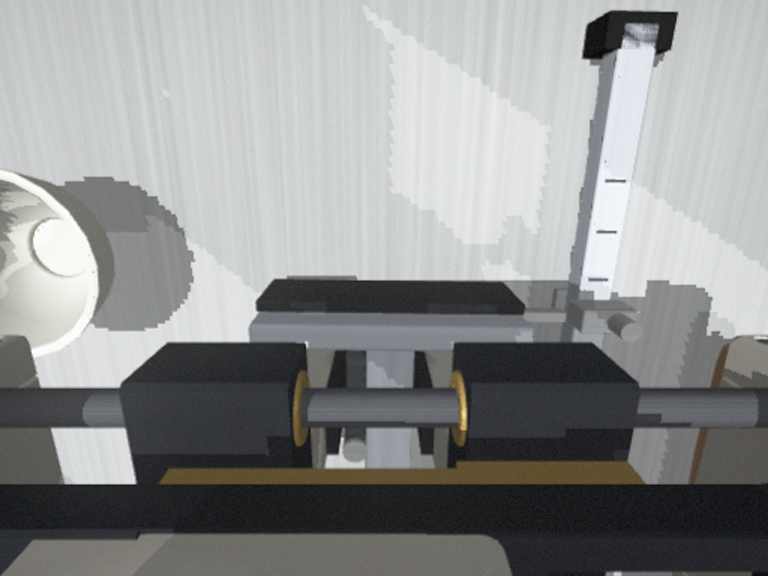

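```bash
python3 -c "
from h import *
import pickle; f=pickle.load(open('w11.pkl','rb'))
d=lambda u,v,z: ray(f,330+u/6.6,150+v/6.6,z).round(4)
print('ptr',d(220,387,.027),d(220,430,.027),'clip',d(480,376,.032),d(440,476,.032))
plan([.601,-.0677,.013],np.pi-.005)
"
```

```text
ptr [ 0.5335 -0.0854  0.027 ] [ 0.533  -0.0812  0.027 ] clip [ 0.5126 -0.0884  0.032 ] [ 0.5147 -0.0787  0.032 ]
t 13.35 pos [ 0.6015 -0.0676  0.0121] jaw ang -3.137 w 0.0249 F [ 0.6  3.8 -0.7] q6 -0.19
world d [-0.0005 -0.0001  0.0009] tool shift units now [-0.02  0.01 -0.  ] in target frame [-0.02  0.01 -0.  ] turn units [ 0.13  0.11 -0.14]
```

```bash
python3 -c "
from h import *
f=grab('scene'); save(f,'s2.png',(100,100,400,300),2.6)
plan([.601,-.0677,.013])"
```

```text
t 13.4 pos [ 0.6015 -0.0676  0.012 ] jaw ang -3.137 w 0.0252 F [ 0.5  4.3 -0.8] q6 -0.19
world d [-0.0005 -0.0001  0.001 ] tool shift units now [-0.02  0.01 -0.  ] in target frame [-0.02  0.01 -0.  ] turn units [-0.    0.11 -0.14]
```

View pics/s2.png

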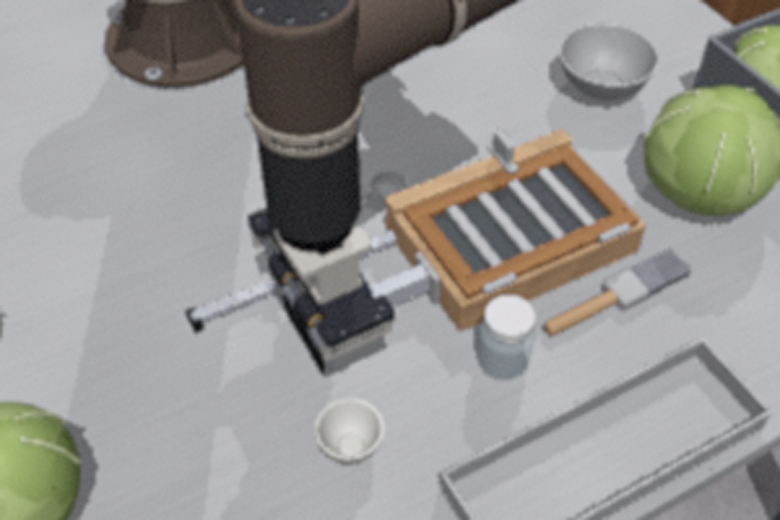

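The scene picture shows the turnbutton square across the rim at (505,150), the leg held out, and the jar, ramekin, brush and bowl where they were. I'm handing the job in.

```bash
python3 -c "
from h import *
print(arm.job_done()); plan([.601,-.0677,.013])"
```

```text
the job is handed in; nothing more can be done
None
the job is handed in; nothing more can be done
```

The job is handed in at about 13.4 s of the 45 s, and every check I could make came out in range; the hand-in gave no verdict.

- **Turnbutton:** I gripped its fin and turned it to about 1.55 rad, square across the shut lid. The last scene picture still shows it square.
- **Leg:** I drew it out with the fingers astride the bar and held it at the clip with the lever still open. I then squeezed the lever shut with a 25 N grip setting.
- **Alignment:** in the last wrist picture the pointer is at y = -0.0833 m and the clip's middle at -0.0835 m, so it is off by about 0.2 mm. The camera calibration is good to about 2 mm.
- **Lever and grip:** the finger opening is 25 mm, against 26 mm expected for bar and closed lever, which I take as fully closed. I read the lever only from this opening, not from a joint value.
- **Leg at rest:** the tool position stayed within 0.1 mm over the last readings, with about 4 N of spring pull on it.
- **Other things:** the jar, ramekin, brush, bowl and the two cabbages in the last picture looked unmoved. The arm partly hid the spoon, and I did not look at the other cabbage again.

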